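# Pack the gap behind a gauge manifold and hold it closed

## Task

The blue angle bracket does not reach the lug of the gauge manifold. Take orange horseshoe shims one at a time from the blue stand and stand them upright in the gap, astride the stud with their feet on the aluminium profile, until sliding the bracket along its slotted holes shuts the gap solid; unused shims stay in the stand, and the spanner, bottle and calibrator stay where they are. Finish while holding: keep the bracket pressed firmly onto the stack against the lug, and do not let go, so that a colleague can run the nut up.

Things in the scene. Friction and masses are not known exactly. Their poses are not given: they have to be found in the camera images.
- rail: aluminium T-slot profile, 80 mm wide (x), 370 mm long (its y), 40 mm high, bolted to the bench. Origin: on the bench, under the profile's centre line, 20 mm on the +y side of the bracket's inner face as it starts; the profile runs from y = -105 to +265 mm, its top is at z = 40 mm. The bracket and the manifold sit on its top
- bracket: blue angle bracket on the profile: upright plate 36 mm wide (x), 6 mm thick, 55 mm tall, with a 66 mm foot behind it. Origin: centre line of the plate's inner face (facing +y, to the lug), level with the profile's top. Starts fully back; slides up to 12 mm to +y, towards the lug, with 2 N drag, and stays where left
- manifold: fixed aluminium valve block with two gauges and an end lug. Origin: centre line of the lug's inner face (facing -y, to the bracket), level with the profile's top; axes parallel to the bracket's. Lug 36 mm wide (x), 10 mm thick (to y = +10), 55 mm tall; then a foot 10 mm high up to the block, which begins at y = 75 mm, 50 mm high, gauges up to 127 mm above the profile
- stud (a point): where the axis of the level steel stud (10 mm diameter) leaves the lug's inner face, 25 mm above the profile. The stud runs 68 mm to -y across the gap and through the bracket, its nut (18 mm) backed off to the end. The gap between lug and bracket is 21 to 34 mm with the bracket fully back: two or three shims
- stand: fixed blue plastic stand, 58 mm (x) by 112 mm (y), 34 mm high; four slots 42.5 mm by 11 mm, side by side along its y at y = -39, -13, 13 and 39 mm, their floor 6 mm above the bench, each holding one shim. Origin: middle of the underside
- shim_a: orange plastic horseshoe shim: upright flat U, 40 mm wide (x), 8 mm thick (y), 75 mm tall (z), 25 g. Slot 16 mm wide, open below, 40 mm deep. Its sides are straight up to 67 mm, then slope in to 28 mm wide at the top; the lowest 3 mm of the feet is 6.6 mm thick. Origin: middle of the underside, between the feet. Starts upright in the stand; best held by its narrow sides near the top
- shim_b: orange plastic horseshoe shim: upright flat U, 40 mm wide (x), 8 mm thick (y), 75 mm tall (z), 25 g. Slot 16 mm wide, open below, 40 mm deep. Its sides are straight up to 67 mm, then slope in to 28 mm wide at the top; the lowest 3 mm of the feet is 6.6 mm thick. Origin: middle of the underside, between the feet. Starts upright in the stand; best held by its narrow sides near the top
- shim_c: orange plastic horseshoe shim: upright flat U, 40 mm wide (x), 8 mm thick (y), 75 mm tall (z), 25 g. Slot 16 mm wide, open below, 40 mm deep. Its sides are straight up to 67 mm, then slope in to 28 mm wide at the top; the lowest 3 mm of the feet is 6.6 mm thick. Origin: middle of the underside, between the feet. Starts upright in the stand; best held by its narrow sides near the top
- shim_d: orange plastic horseshoe shim: upright flat U, 40 mm wide (x), 8 mm thick (y), 75 mm tall (z), 25 g. Slot 16 mm wide, open below, 40 mm deep. Its sides are straight up to 67 mm, then slope in to 28 mm wide at the top; the lowest 3 mm of the feet is 6.6 mm thick. Origin: middle of the underside, between the feet. Starts upright in the stand; best held by its narrow sides near the top
- spanner: bystander: steel open-ended spanner, 170 mm, lying on the bench. Origin: its underside near the middle
- spray: bystander: white bottle of leak spray, 52 mm in diameter, 140 mm tall. Origin: middle of its underside
- calibrator: bystander: yellow hand-held pressure calibrator lying on its back, 95 by 170 by 40 mm. Origin: middle of its underside
Mind the look-alikes: they are no part of the job. What is shaped like the shim_d but turquoise is not meant.

How it is judged:
By the outcome, as a careful person would: the job done as asked, in the order asked, and still so for the second after the job is handed in, while the arm keeps its last pose, push and grip.
It also fails if it takes over 67 s, if anything falls off the work surface, if the arm or the gripper's body presses on something with over 40 N, if the wrist force passes 120 N, or if a joint passes its speed limit or range.

## Robot

A 6-joint arm with a two-finger parallel gripper is mounted at the origin on the work surface. World frame = base frame: x ahead of the robot, y to its left, z up, the work surface at z = 0. Lengths are in m, angles in rad, forces in N, time in s.
With the tool pointing down it reaches from about 0.25 to 0.775 m from the base axis. Payload 4 kg.
Tool frame: the origin (TCP) lies between the finger pads; the fingertips stand 8 mm ahead of it and the grasp point (between the pads) lies 11 mm behind it; z points along the fingers, y is the line along which they close (so a half turn about z gives the same grasp; the last joint's range is limited). The gripper opens to 85 mm and grips with 20 to 120 N. Pads are 22 mm wide; open, the fingers measure 114 mm over their backs; the gripper's body (76 mm by 85 mm) begins 54 mm behind the grasp point. The pads swing forward as they close: fully open they stand 13 mm farther back than shut.
Start: joints at [1.212, 0.087, 1.371, -0, 1.684, -0.103], TCP at [0.139, 0.532, 0.239] pointing down, gripper open.
Joint ranges: [-3.1, 3.1], [-0.76, 2.03], [0.27, 2.55], [-1.08, 4.22], [0.17, 2.65], [-2.57, 2.57]. Speed limits (rad/s): [2.79, 2.79, 3.14, 3.14, 3.14, 3.14].

## Interface

Orientations are given as a rotation vector (axis times angle).
In Python, from bench import manip, eyes gives the robot as it stands.
- The arm moves only by the tool drive_tool, never from a script. Its arguments are lists of equal length, an entry for each row: "grip": the finger opening in mm, from 0 to 85.4; "dp": the shift along the tool's x, y, z in mm, a list of three; "delta_rot": the turn, a rotation vector about the tool's x, y, z in rad, a list of three. A call has 1 to 5 rows; each row shifts and turns the commanded pose from where the row before left it, along the tool's axes as they then stand; what a row does not reach is not made up. A row lasts 1/8 s, in which the tool goes at most 62.5 mm and 10.7 degrees, less where a joint would pass 70% of its speed; a pose out of reach is approached as far as the arm can. A call is refused whole if a number of a shift passes 62.5 or a number of a turn 0.188, either way. A call with a gripper value outside its range is refused whole. The fingers move at their own pace and stop on an object; "newtons" is the grip in N (left out, the last holds). Time passes only in rows, so rows that do not move let the fingers close. It gives the time, the measured TCP pose, the force, the opening and the grip force at its end, in the units of the state.
- manip.read_state(): the state, without advancing time (a new reading comes with each control period).
- eyes.grab_frame(name): name is "scene" or "top" or "wrist"; returns a dict with "image" (400x640x3 uint8, blue, green, red), "z_map" (400x640 float32, m along the optical axis (not along the pixel's ray), 0 where there is no reading), "camera_matrix" (3x3 intrinsics, pixels), "position" and "attitude" of the camera in the world. Camera axes: x right, y down, z forward; pixel columns grow to the right and rows downward; lengths in m; the calibration is good to about 2 mm. A picture is of the moment at which its call begins.
- manip.close_job(): hands the job in; it is judged then, once.
The state is a dict: "time": time; "qpos": joint angles; "dq": joint speeds; "effort": joint torques, N m; "position": TCP position; "tool_rot": TCP orientation; "force": force on the tool from outside, world axes, zero at the start; "torque": the same for the moment, N m; "opening": opening from 0.0 (shut) to 1.0 (fully open); "grip_force": force on a finger pad.
Only numpy, scipy, OpenCV 4.12 (cv2) and the standard library are available. Lean on these libraries where they do the work, as an engineer would, in place of code of your own. Each camera call takes 0.05 s, during which the arm holds its last target. There are 200 camera calls.

## Working session

There is one attempt and no reset: what is moved stays moved. The work goes in short steps, Python scripts to look and compute and a tool call to move; the robot and the scene stay as the last step left them, time stands still between calls to the robot, and variables do not carry over. Pictures are saved under pics/ and viewed, at most 11 in all, crops included, and the job is handed in when it is done.

Besides the shell and the picture viewer there is one more tool, called after "Call:" as name(argument=value, ...), one argument or row to a line, values as JSON. drive_tool: Moves the arm, as the interface text tells. Its arguments: {"type":"object","properties":{"grip":{"type":"array","items":{"type":"number"}},"dp":{"type":"array","items":{"type":"array","items":{"type":"number"}}},"delta_rot":{"type":"array","items":{"type":"array","items":{"type":"number"}}},"newtons":{"type":"number"}},"required":["grip","dp","delta_rot"]}

```bash
mkdir -p pics; cat > h.py <<'E'
import numpy as np, cv2, pickle
from scipy.spatial.transform import Rotation as R
from bench import manip, eyes
def grab(n):
    f=eyes.grab_frame(n); pickle.dump(f,open(n+'.pkl','wb')); return f
def rot(f):
    a=np.array(f['attitude'],float); return a if a.shape==(3,3) else R.from_rotvec(a).as_matrix()
def cloud(f):
    K=np.array(f['camera_matrix']);z=f['z_map'];v,u=np.mgrid[:z.shape[0],:z.shape[1]]
    P=np.stack([(u-K[0,2])/K[0,0]*z,(v-K[1,2])/K[1,1]*z,z],-1)
    return P@rot(f).T+np.array(f['position'])
E
python3 - <<'E'
from h import *
for n in('scene','top'):
    f=grab(n);cv2.imwrite(f'pics/{n}0.png',f['image']);print(n,f['position'],np.shape(f['attitude']),f['attitude'])
print(manip.read_state())
E
```

```text
scene [ 0.87409449 -0.54844963  0.67170254] (3,) [-2.33205268 -0.67750644  0.25523565]
top [ 0.37592825 -0.07636069  1.10694754] (3,) [-2.10843743  2.11789322 -0.18342541]
{'time': 0.1, 'qpos': array([ 1.21186890e+00,  8.79022311e-02,  1.37212477e+00, -7.33330337e-06,
        1.68357764e+00, -1.03107897e-01]), 'dq': array([-1.20731201e-03, -4.04427415e-05, -5.07464637e-03, -4.70447994e-04,
       -8.56591267e-04, -5.46066877e-06]), 'effort': array([ 3.05941605e-03, -3.53010106e+01, -3.14222431e+01, -2.17063530e-05,
        7.85029406e-03,  7.32523222e-05]), 'position': array([0.13903037, 0.5316939 , 0.23823361]), 'tool_rot': array([-4.00688746e-01, -3.11547648e+00,  3.07864044e-03]), 'force': array([ 0.28728193,  0.01399565, -0.08766761]), 'torque': array([ 0.00327079, -0.00273705, -0.01889844]), 'grip_force': 0.0, 'opening': 0.996886623299949}
```

View pics/scene0.png

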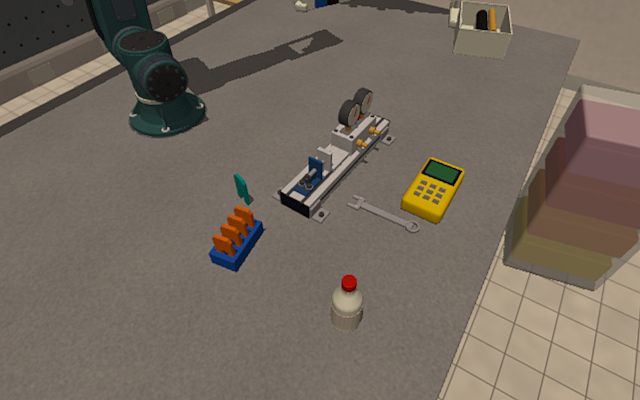

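View pics/top0.png

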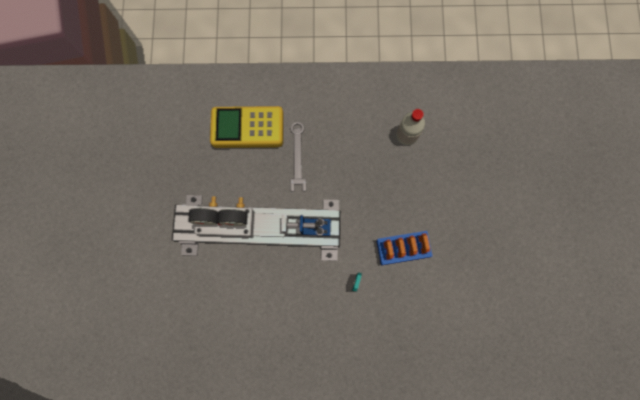

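The top view shows the rail from about (175,225) to (340,228), with the bracket at (315,226) and the lug near (285,226). The stand is at (404,249), with orange shims at (389,250), (402,248), (413,246) and (426,244). The only look-alike is the turquoise piece at (357,282) in top and (241,190) in scene. I'll use the four orange ones in the stand.

```bash
python3 - <<'E'
from h import *
from scipy import ndimage
ft=pickle.load(open('top.pkl','rb'));P=cloud(ft);hsv=cv2.cvtColor(ft['image'],cv2.COLOR_BGR2HSV)
print('K',ft['camera_matrix'][0], 'bench z',np.median(P[300:390,200:600,2]))
for (u,v) in[(389,250),(402,248),(413,246),(426,244),(404,249),(285,226),(315,226),(260,215),(260,240),(330,215),(340,228)]:print((u,v),P[v,u].round(4))
roi=np.zeros(hsv.shape[:2],bool);roi[225:275,370:440]=1
o=roi&(hsv[...,0]<20)&(hsv[...,1]>150)&(P[...,2]>.06)
l,n=ndimage.label(o)
for i in range(1,n+1):
    q=P[l==i]
    if len(q)>5: print('shim',len(q),np.median(q,0).round(4),q[:,2].max().round(4), cv2.minAreaRect((q[:,:2]*1000).astype(np.float32)))
b=roi&(P[...,2]>.02)
print('stand',cv2.minAreaRect((P[b][:,:2]*1000).astype(np.float32)),np.median(P[b&(hsv[...,0]>90)],0))
roi[:]=0;roi[195:260,165:350]=1
r=roi&(abs(P[...,2]-.04)<.006)
r=ndimage.binary_opening(r,iterations=2)
print('rail',r.sum(),np.median(P[r][:,2]),cv2.minAreaRect((P[r][:,:2]*1000).astype(np.float32)))
fs=pickle.load(open('scene.pkl','rb'))
a=cv2.resize(fs['image'][140:225,270:400],None,fx=6,fy=6,interpolation=2)
b=cv2.resize(ft['image'][200:275,270:440],None,fx=4.5,fy=4.5,interpolation=2)
cv2.imwrite('pics/b.png',b)
E
```

```text
K [484.36147454   0.         318.14678451] bench z 0.0001109777207738416
(389, 250) [ 0.4674 -0.2077  0.0797]
(402, 248) [ 0.4715 -0.2353  0.0796]
(413, 246) [ 0.4751 -0.2577  0.0845]
(426, 244) [ 0.4797 -0.2861  0.0802]
(404, 249) [ 0.4692 -0.2392  0.0811]
(285, 226) [0.5177 0.0116 0.0941]
(315, 226) [ 0.5203 -0.0512  0.0727]
(260, 215) [0.5481 0.0706 0.0539]
(260, 240) [0.4945 0.0717 0.0383]
(330, 215) [ 0.5497 -0.0839  0.0386]
(340, 228) [ 0.5206 -0.106   0.0361]
shim 74 [ 0.4836 -0.2852  0.0781] 0.0873 ((483.52459716796875, -285.9161376953125), (36.060813903808594, 6.125279426574707), 10.592813491821289)
shim 78 [ 0.4777 -0.2588  0.0795] 0.0854 ((478.62908935546875, -260.3317565917969), (35.26438522338867, 7.486554145812988), 9.686595916748047)
shim 76 [ 0.4735 -0.2342  0.0794] 0.0839 ((473.5063171386719, -235.0836944580078), (34.9599609375, 6.9050612449646), 7.9835615158081055)
shim 66 [ 0.4693 -0.2092  0.0797] 0.0851 ((470.1177062988281, -209.93313598632812), (34.43626022338867, 6.687132835388184), 10.520350456237793)
stand ((454.7212829589844, -184.38348388671875), (76.33214569091797, 256.2859191894531), 19.521806716918945) [ 0.47222541 -0.24438799  0.0340247 ]
rail 2690 0.04021066025698172 ((528.7007446289062, 80.76513671875), (374.51800537109375, 81.02059936523438), 87.62145233154297)
```

View pics/b.png

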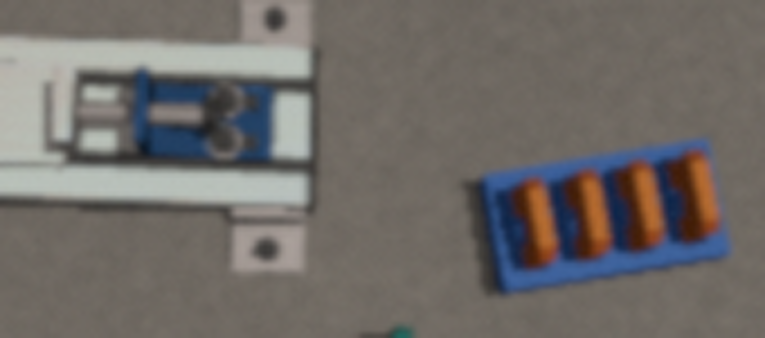

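The crop confirms four orange horseshoes in the blue stand, at crop x of about 540, 590, 645 and 700. The turquoise one lies apart at the bottom edge. Next I need the wrist camera offset so I can look at the gap up close.

```bash
cat >> h.py <<'E'
def plan(xyz,yaw_deg):
    """shift (tool axes, mm, before turning) and turn about tool z to bring TCP to xyz with tool y at yaw"""
    s=manip.read_state();M=R.from_rotvec(s['tool_rot']).as_matrix()
    y=np.degrees(np.arctan2(M[1,1],M[0,1]));d=np.array(xyz)-s['position']
    t=np.radians(yaw_deg); Mt=np.array([[-np.sin(t),np.cos(t),0],[np.cos(t),np.sin(t),0],[0,0,-1.]]).T
    print('t',s['time'].__round__(2),'pos',s['position'].round(4),'yaw',y.round(2),'turn',np.radians(y-yaw_deg).round(3),'tilt',M[:2,2].round(4),'dp now',(M.T@d*1000).round(1),'dp after turn',(Mt.T@d*1000).round(1),'F',s['force'].round(1),'op',round(s['opening'],3))
E
python3 - <<'E'
from h import *
f=grab('wrist');s=manip.read_state();M=R.from_rotvec(s['tool_rot']).as_matrix()
print('cam in tool',M.T@(f['position']-s['position']),'\n',M.T@rot(f),f['camera_matrix'])
plan([.45,-.02,.30],-2.4)
E
```

```text
cam in tool [ 0.07055347 -0.00043788 -0.13482761] 
 [[ 5.37225503e-05 -9.59760645e-01 -2.80819339e-01]
 [ 9.99999982e-01  1.02832566e-04 -1.60146023e-04]
 [ 1.82579223e-04 -2.80819325e-01  9.59760633e-01]] [[299.64557847   0.         320.15456965]
 [  0.         299.64557847 200.32001034]
 [  0.           0.           1.        ]]
t 0.15 pos [0.139  0.5318 0.2384] yaw 75.35 turn 1.357 tilt [-0.0006 -0.0017] dp now [-440.4 -455.3  -60.9] dp after turn [-538.2  333.8  -61.6] F [-0.4 -0.4  0.5] op 0.996
```

Call:
drive_tool(
  grip=[85,85,85,85,85],
  dp=[
    [0,0,0],
    [0,0,0],
    [0,0,0],
    [0,0,0],
    [0,0,0],
  ],
  delta_rot=[
    [0,0,0.17],
    [0,0,0.17],
    [0,0,0.17],
    [0,0,0.17],
    [0,0,0.17],
  ],
)

```text
time: 0.78
position: [0.1391, 0.5319, 0.2388]
tool_rot: [1.657, 2.669, -0.002]
force: [0.7, 0.6, -0.3]
opening: 0.993
grip_force: 0.0
```

Call:
drive_tool(
  grip=[85,85,85,85,85],
  dp=[
    [0,0,0],
    [0,0,0],
    [0,0,0],
    [-47,37,2],
    [-47,37,2],
  ],
  delta_rot=[
    [0,0,0.17],
    [0,0,0.17],
    [0,0,0.17],
    [0,0,0],
    [0,0,0],
  ],
)

```text
time: 1.4
position: [0.2092, 0.4338, 0.2346]
tool_rot: [2.268, 2.173, -0.001]
force: [0.4, -0.7, -0.3]
opening: 0.992
grip_force: 0.0
```

Call:
drive_tool(
  grip=[85,85,85,85,85],
  dp=[
    [-47,37,2],
    [-47,37,2],
    [-47,37,2],
    [-47,37,2],
    [-47,37,2],
  ],
  delta_rot=[
    [0,0,0],
    [0,0,0],
    [0,0,0],
    [0,0,0],
    [0,0,0],
  ],
)

```text
time: 2.02
position: [0.3837, 0.1901, 0.2251]
tool_rot: [-2.271, -2.171, -0.001]
force: [0.6, 0.3, 0.8]
opening: 0.996
grip_force: 0.0
```

Call:
drive_tool(
  grip=[85,85,85,85,85],
  dp=[
    [-47,37,2],
    [-47,37,2],
    [-47,37,2],
    [-47,37,2],
    [0,0,0],
  ],
  delta_rot=[
    [0,0,0],
    [0,0,0],
    [0,0,0],
    [0,0,0],
    [0,0,0],
  ],
)

```text
time: 2.65
position: [0.5236, -0.006, 0.2157]
tool_rot: [-2.276, -2.164, 0.003]
force: [-0.3, 0.4, 0.3]
opening: 0.995
grip_force: 0.0
```

```bash
python3 - <<'E'
from h import *
plan([.52,0,.22],-2.4)
f=grab('wrist');cv2.imwrite('pics/w1.png',f['image'])
E
```

```text
t 2.65 pos [ 0.5236 -0.006   0.2157] yaw -2.9 turn -0.009 tilt [-0.0025 -0.0005] dp now [ 5.8 -3.9 -4.3] dp after turn [ 5.9 -3.8 -4.3] F [-0.3  0.4  0.3] op 0.995
```

View pics/w1.png

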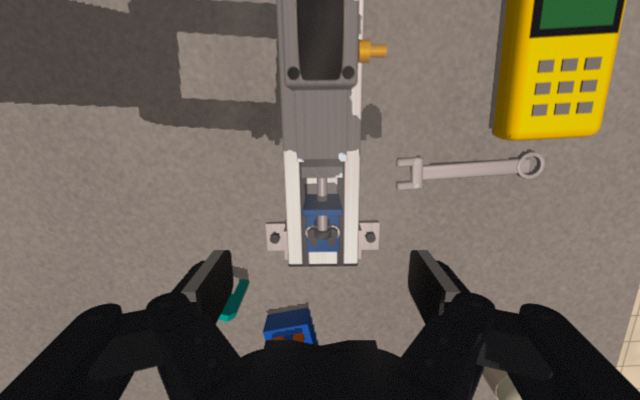

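The wrist view has the rail vertical, with the bracket plate top at about (322,203), the stud at (322,187) and the lug around (322,165). I'll measure these from the depth map.

```bash
python3 - <<'E'
from h import *
f=pickle.load(open('wrist.pkl','rb'));P=cloud(f)
roi=np.zeros(P.shape[:2],bool);roi[140:262,270:375]=1
ph=R.from_euler('z',0).as_matrix()
r=roi&(abs(P[...,2]-.04)<.004)
q=P[r][:,:2]*1000
# rail edges by row
ys=[];L=[];Rr=[]
for v in range(160,256,3):
    c=np.where(abs(P[v,270:375,2]-.04)<.005)[0]+270
    if len(c)>10: L.append(P[v,c[0],:2]);Rr.append(P[v,c[-1],:2])
L=np.array(L);Rr=np.array(Rr)
for E in(L,Rr):
    p=np.polyfit(E[:,1],E[:,0],1);print('edge x=',p,'yaw',-np.degrees(np.arctan(p[0])))
print('rail z',np.median(P[r][:,2]),'end y',q[:,1].min())
for v in range(146,216,2):
    print(v,[tuple((P[v,u]*1000).round(1)) for u in(308,322,336)],f['image'][v,312])
for nm,(a,b) in dict(lug=(140,175),br=(190,212)).items():
    m=np.zeros_like(roi);m[a:b,290:355]=1;m&=(P[...,2]>.088)&(P[...,2]<.1)
    q=(P[m][:,:2]*1000).astype(np.float32);print(nm,len(q),np.median(P[m],0),cv2.minAreaRect(q),q.min(0),q.max(0))
im=cv2.resize(f['image'][140:215,280:365],None,fx=7,fy=7,interpolation=2);cv2.imwrite('pics/w1c.png',im)
E
```

```text
edge x= [0.03955245 0.48701086] yaw -2.265007551392722
edge x= [0.04099519 0.56573591] yaw -2.347536841427107
rail z 0.04045690251312403 end y -101.13989669054993
146 [(np.float64(513.8), np.float64(33.5), np.float64(50.6)), (np.float64(527.6), np.float64(32.8), np.float64(50.2)), (np.float64(541.5), np.float64(32.1), np.float64(50.4))] [112 118 127]
148 [(np.float64(513.7), np.float64(31.5), np.float64(50.4)), (np.float64(527.5), np.float64(30.8), np.float64(50.1)), (np.float64(541.4), np.float64(30.2), np.float64(51.0))] [112 118 128]
150 [(np.float64(513.5), np.float64(29.5), np.float64(49.8)), (np.float64(527.4), np.float64(28.7), np.float64(49.3)), (np.float64(541.4), np.float64(28.1), np.float64(50.1))] [111 113 125]
152 [(np.float64(513.4), np.float64(27.7), np.float64(51.1)), (np.float64(527.4), np.float64(27.0), np.float64(51.2)), (np.float64(541.3), np.float64(26.0), np.float64(49.2))] [111 117 126]
154 [(np.float64(513.4), np.float64(25.8), np.float64(51.7)), (np.float64(527.3), np.float64(24.9), np.float64(50.2)), (np.float64(541.2), np.float64(24.1), np.float64(50.0))] [
[... 5398 characters left out ...]
, (np.float64(524.8), np.float64(-21.1), np.float64(95.1)), (np.float64(537.4), np.float64(-21.5), np.float64(95.7))] [140  97  73]
214 [(np.float64(512.2), np.float64(-22.4), np.float64(95.0)), (np.float64(524.8), np.float64(-22.7), np.float64(95.9)), (np.float64(537.3), np.float64(-23.1), np.float64(96.5))] [135  96  71]
lug 372 [0.52683807 0.01713008 0.09523601] ((527.0734252929688, 16.653018951416016), (6.578347206115723, 35.590576171875), 87.41361999511719) [509.15076  12.68014] [544.93335   20.503086]
br 160 [ 0.52580696 -0.01933042  0.09366431] ((525.4244995117188, -19.5791015625), (1.9922246932983398, 35.7564811706543), 87.548583984375) [507.54922  -21.092112] [543.28674  -18.086813]
```

View pics/w1c.png

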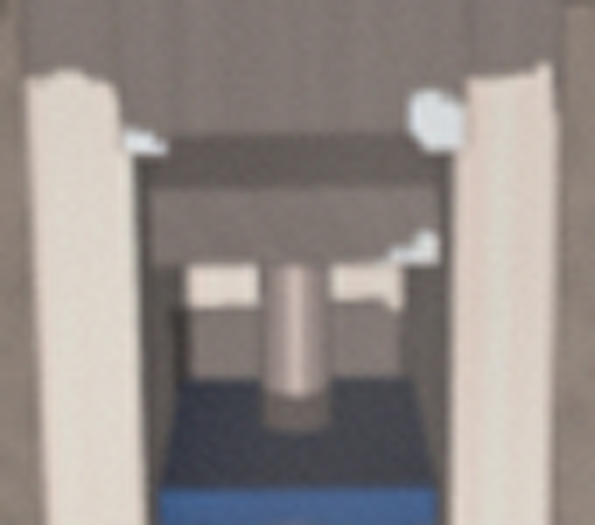

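The lug's inner face is at y≈9.6 and the bracket's at about −18.9, so the gap is roughly 28.5 mm. That needs three shims (24 mm) and a 4.5 mm slide. Next I'll look at the stand close up.

Call:
drive_tool(
  grip=[70,70,70,70,70],
  dp=[
    [0,0,0],
    [0,0,0],
    [-46,-18,3],
    [-46,-18,3],
    [-46,-18,3],
  ],
  delta_rot=[
    [0,0,-0.113],
    [0,0,-0.113],
    [0,0,0],
    [0,0,0],
    [0,0,0],
  ],
)

```text
time: 3.32
position: [0.4936, -0.1474, 0.2085]
tool_rot: [2.008, 2.416, 0.001]
force: [1.2, 0.5, 0.4]
opening: 0.82
grip_force: 0.0
```

Call:
drive_tool(
  grip=[70,70,70,70],
  dp=[
    [-46,-18,3],
    [-46,-17,3],
    [0,0,0],
    [0,0,0],
  ],
  delta_rot=[
    [0,0,0],
    [0,0,0],
    [0,0,0],
    [0,0,0],
  ],
)

```text
time: 3.82
position: [0.4765, -0.2433, 0.2024]
tool_rot: [-2.01, -2.414, -0.002]
force: [0.7, -0.4, -0.2]
opening: 0.817
grip_force: 0.0
```

```bash
python3 - <<'E'
from h import *
from scipy import ndimage
plan([.47,-.21,.15],10.1)
f=grab('wrist');cv2.imwrite('pics/w2.png',f['image']);P=cloud(f)
hsv=cv2.cvtColor(f['image'],cv2.COLOR_BGR2HSV)
o=(hsv[...,0]<22)&(hsv[...,1]>120)&(P[...,2]>.0735)&(P[...,2]<.095)
l,n=ndimage.label(o);C=[]
for i in range(1,n+1):
    q=P[l==i]
    if len(q)>30:
        r=cv2.minAreaRect((q[:,:2]*1000).astype(np.float32));C.append(r[0]);print('shim',len(q),np.median(q,0).round(4),r)
b=(hsv[...,0]>95)&(hsv[...,0]<130)&(hsv[...,1]>120)&(abs(P[...,2]-.034)<.004)
print('stand',cv2.minAreaRect((P[b][:,:2]*1000).astype(np.float32)))
E
```

```text
t 3.83 pos [ 0.4765 -0.2433  0.2024] yaw 10.44 turn 0.006 tilt [0.0003 0.0011] dp now [33.9 -0.3 52.5] dp after turn [34.  -0.5 52.4] F [ 0.7 -0.4 -0.2] op 0.817
shim 424 [ 0.4726 -0.2094  0.0811] ((472.4374084472656, -209.72061157226562), (38.653114318847656, 7.52019739151001), 10.325191497802734)
shim 440 [ 0.4758 -0.2346  0.0809] ((476.37945556640625, -235.3785858154297), (38.009300231933594, 8.515206336975098), 8.35991382598877)
shim 444 [ 0.4807 -0.2592  0.0809] ((480.5650329589844, -260.4803466796875), (38.00437927246094, 8.945772171020508), 9.687548637390137)
shim 453 [ 0.485  -0.2858  0.0808] ((485.3492736816406, -286.7898254394531), (39.13199234008789, 9.60912799835205), 11.412424087524414)
stand ((478.7078857421875, -247.79489135742188), (56.31782531738281, 111.55823516845703), 9.110713005065918)
```

View pics/w2.png

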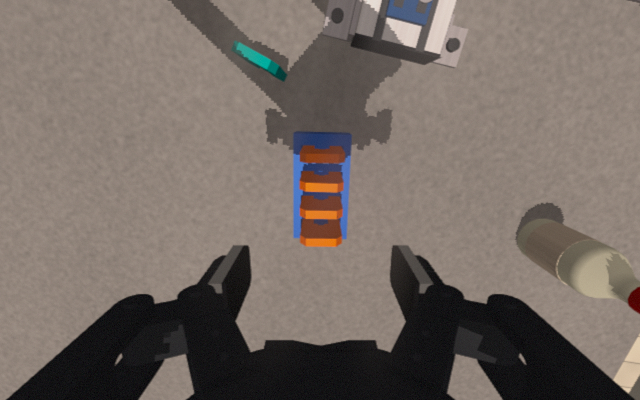

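The wrist view shows the four orange shims at (322,155), (322,183), (322,209) and (321,234). The turquoise one at (260,60) is clear of the path. I'll take the first shim, nearest the rail.

Call:
drive_tool(
  grip=[70,70,70,70,70],
  dp=[
    [34,1.6,0],
    [0,0,50],
    [0,0,50],
    [0,0,44],
    [0,0,10],
  ],
  delta_rot=[
    [0,0,0.013],
    [0,0,0],
    [0,0,0],
    [0,0,0],
    [0,0,0],
  ],
)

```text
time: 4.5
position: [0.4699, -0.2081, 0.0452]
tool_rot: [-2.02, -2.397, 0.001]
force: [0.3, 0.1, 0.6]
opening: 0.822
grip_force: 0.0
```

Call:
drive_tool(
  grip=[70,36,36,36,36],
  dp=[
    [0,0,0],
    [0,0,0],
    [0,0,0],
    [0,0,0],
    [0,0,0],
  ],
  delta_rot=[
    [0,0,0],
    [0,0,0],
    [0,0,0],
    [0,0,0],
    [0,0,0],
  ],
  newtons=30,
)

```text
time: 5.12
position: [0.4733, -0.212, 0.0508]
tool_rot: [2.025, 2.396, 0.002]
force: [-0.5, 0.9, 6.5]
opening: 0.463
grip_force: 30.5
```

```bash
python3 - <<'E'
from h import *
plan([.4724,-.2097,.048],9.7);print(manip.read_state()['grip_force'])
f=grab('wrist');cv2.imwrite('pics/w3.png',f['image'][60:360,150:490])
E
```

```text
t 5.12 pos [ 0.4733 -0.212   0.0508] yaw 9.61 turn -0.002 tilt [ 0.0042 -0.0019] dp now [ 2.4 -0.5  2.8] dp after turn [ 2.4 -0.5  2.8] F [-0.5  0.9  6.5] op 0.463
30.477345569233876
```

View pics/w3.png

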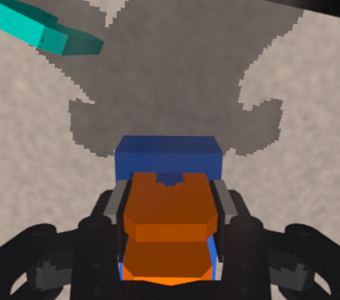

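The crop shows the shim between the pads (about (170,230) in the crop) and held with 30 N. Now I'll lift it, head for the rail and measure the shim in the hand.

Call:
drive_tool(
  grip=[36,36,36,36,36],
  dp=[
    [0,0,-30],
    [0,0,-50],
    [0,0,-50],
    [0,0,0],
    [0,0,0],
  ],
  delta_rot=[
    [0,0,0],
    [0,0,0],
    [0,0,0],
    [0,0,0.104],
    [0,0,0.104],
  ],
)

```text
time: 5.8
position: [0.4722, -0.2116, 0.1799]
tool_rot: [2.267, 2.17, 0.001]
force: [-0.2, 0.5, -0.9]
opening: 0.457
grip_force: 32.0
```

Call:
drive_tool(
  grip=[36,36,36,36,36],
  dp=[
    [50,14,0],
    [50,14,0],
    [50,14,0],
    [0,0,0],
    [0,0,0],
  ],
  delta_rot=[
    [0,0,0],
    [0,0,0],
    [0,0,0],
    [0,0,0],
    [0,0,0],
  ],
)

```text
time: 6.42
position: [0.5197, -0.0632, 0.1785]
tool_rot: [2.265, 2.177, -0.001]
force: [-1.2, -0.7, 0.1]
opening: 0.458
grip_force: 32.0
```

```bash
cat >> h.py <<'E'
def inhand(name):
    f=grab('wrist');s=manip.read_state();M=R.from_rotvec(s['tool_rot']).as_matrix()
    P=(cloud(f)-s['position'])@M*1000;hsv=cv2.cvtColor(f['image'],cv2.COLOR_BGR2HSV)
    o=(hsv[...,0]<22)&(hsv[...,1]>120)&(f['z_map']>0)&(abs(P[...,0])<25)&(abs(P[...,1])<30)&(P[...,2]<60)&(P[...,2]>-60)
    q=P[o];top=q[:,2].min();print('n',len(q),'ztop',np.percentile(q[:,2],2).round(1),'x',np.percentile(q[:,0],[2,50,98]).round(1),'y',np.percentile(q[:,1],[1,99]).round(1))
    zt=np.percentile(q[:,2],2)
    t=q[q[:,2]<zt+2.5];print('top face: x',np.percentile(t[:,0],[3,50,97]).round(1),'y',np.percentile(t[:,1],[3,97]).round(1))
    for lo in range(int(zt)+4,int(zt)+44,6):
        t=q[(q[:,2]>lo)&(q[:,2]<lo+6)]
        if len(t)>10: print('front z',lo+3,'x',np.median(t[:,0]).round(2),len(t))
    cv2.imwrite(f'pics/{name}.png',f['image'])
E
python3 - <<'E'
from h import *
for i in range(3):plan([.526,-.01,.175],-2.35)
inhand('h1');plan([.526,-.01,.175],-2.35)
E
```

```text
t 6.42 pos [ 0.5197 -0.0632  0.1785] yaw -2.27 turn 0.001 tilt [ 0.     -0.0007] dp now [53.5  4.2  3.4] dp after turn [53.5  4.1  3.5] F [-1.2 -0.7  0.1] op 0.458
t 6.42 pos [ 0.5197 -0.0632  0.1785] yaw -2.27 turn 0.001 tilt [ 0.     -0.0007] dp now [53.5  4.2  3.4] dp after turn [53.5  4.1  3.5] F [-1.2 -0.7  0.1] op 0.458
t 6.42 pos [ 0.5197 -0.0632  0.1785] yaw -2.27 turn 0.001 tilt [ 0.     -0.0007] dp now [53.5  4.2  3.4] dp after turn [53.5  4.1  3.5] F [-1.2 -0.7  0.1] op 0.458
n 5971 ztop -31.3 x [-0.7  6.4  7.2] y [-18.8  20.2]
top face: x [-1.   3.3  6.9] y [-13.3  15.1]
front z -24 x 6.43 894
front z -18 x 6.52 634
front z -12 x 6.55 557
front z -6 x 6.55 486
front z 0 x 6.58 435
front z 6 x 6.57 316
front z 12 x 6.55 216
t 6.47 pos [ 0.5196 -0.0638  0.1784] yaw -2.34 turn 0.0 tilt [ 0.     -0.0005] dp now [54.   4.2  3.4] dp after turn [54.   4.2  3.4] F [-0.2  0.1 -0. ] op 0.46
```

Call:
drive_tool(
  grip=[36,36,36,36],
  dp=[
    [33,1.6,0],
    [32,1.7,0],
    [0,0,0],
    [0,0,0],
  ],
  delta_rot=[
    [0,0,0],
    [0,0,0],
    [0,0,0],
    [0,0,0],
  ],
)

```text
time: 6.98
position: [0.5256, 0.0004, 0.1783]
tool_rot: [2.267, 2.174, -0.001]
force: [-0.0, 0.4, -0.1]
opening: 0.46
grip_force: 32.0
```

```bash
python3 - <<'E'
from h import *
plan([.5256,.0012,.0842],-2.35)
f=grab('wrist');plan([.5256,.0012,.0842],-2.35);cv2.imwrite('pics/h2.png',f['image'])
P=cloud(f);s=manip.read_state()
# lug in tool axes again
M=R.from_rotvec(s['tool_rot']).as_matrix();Q=(P-s['position'])@M*1000
m=(abs(P[...,2]-.095)<.002)&(abs(Q[...,1])<17)&(Q[...,0]>-10)&(Q[...,0]<40);print('lug top x',np.percentile(Q[m][:,0],[1,50,99]),m.sum(),'y',np.percentile(Q[m][:,1],[1,99]))
E
```

```text
t 6.97 pos [5.256e-01 4.000e-04 1.783e-01] yaw -2.38 turn -0.001 tilt [-0.0001 -0.0008] dp now [ 0.9  0.  94.1] dp after turn [ 0.8  0.  94.1] F [-0.   0.4 -0.1] op 0.46
t 7.03 pos [5.256e-01 3.000e-04 1.783e-01] yaw -2.4 turn -0.001 tilt [ 0.     -0.0006] dp now [ 0.9 -0.  94.1] dp after turn [ 0.9 -0.  94.1] F [-1.4 -0.9  0.1] op 0.46
lug top x [10.28488334 15.21352077 19.68161687] 585 y [-16.78448067  16.43851808]
```

Call:
drive_tool(
  grip=[36,36,36,36,36],
  dp=[
    [0,0,35],
    [0,0,35],
    [0.5,0,16],
    [0,0,5],
    [0,0,0],
  ],
  delta_rot=[
    [0,0,0],
    [0,0,0],
    [0,0,0],
    [0,0,0],
    [0,0,0],
  ],
)

```text
time: 7.65
position: [0.5263, 0.0019, 0.0882]
tool_rot: [2.265, 2.175, 0.001]
force: [0.1, -0.5, 1.2]
opening: 0.461
grip_force: 32.0
```

Call:
drive_tool(
  grip=[36,36,36,36,36],
  dp=[
    [0,0,2],
    [0,0,2],
    [0,0,0],
    [0,0,0],
    [0,0,0],
  ],
  delta_rot=[
    [0,0,0],
    [0,0,0],
    [0,0,0],
    [0,0,0],
    [0,0,0],
  ],
)

```text
time: 8.28
position: [0.5265, 0.0023, 0.0848]
tool_rot: [2.264, 2.175, 0.003]
force: [-0.8, -0.3, 6.0]
opening: 0.46
grip_force: 32.6
```

Call:
drive_tool(
  grip=[36,36,36,36],
  dp=[
    [0.5,0,-0.7],
    [1,0,0],
    [0.5,0,0],
    [0,0,0],
  ],
  delta_rot=[
    [0,0,0],
    [0,0,0],
    [0,0,0],
    [0,0,0],
  ],
)

```text
time: 8.78
position: [0.5265, 0.0035, 0.0849]
tool_rot: [2.264, 2.174, 0.0]
force: [0.2, -4.0, 6.2]
opening: 0.464
grip_force: 32.5
```

```bash
python3 - <<'E'
from h import *
plan([.5256,.0012,.0842],-2.35)
inhand('h3');f=pickle.load(open('wrist.pkl','rb'));s=manip.read_state();print(s['force'])
cv2.imwrite('pics/h3c.png',cv2.resize(f['image'][150:320,220:420],None,fx=3,fy=3))
E
```

```text
t 8.78 pos [0.5265 0.0035 0.0849] yaw -2.31 turn 0.001 tilt [ 0.002  -0.0018] dp now [-2.3 -0.8  0.7] dp after turn [-2.3 -0.8  0.7] F [ 0.2 -4.   6.2] op 0.464
n 3865 ztop -31.4 x [-1.5  5.7  6.6] y [-18.9  20.3]
top face: x [-1.5  2.7  6.4] y [-13.3  14.8]
front z -24 x 5.96 887
front z -18 x 6.02 624
front z -12 x 5.99 536
front z -6 x 5.84 35
front z 0 x 5.83 26
[ 0.32466444 -2.50860147  5.03458689]
```

View pics/h3c.png

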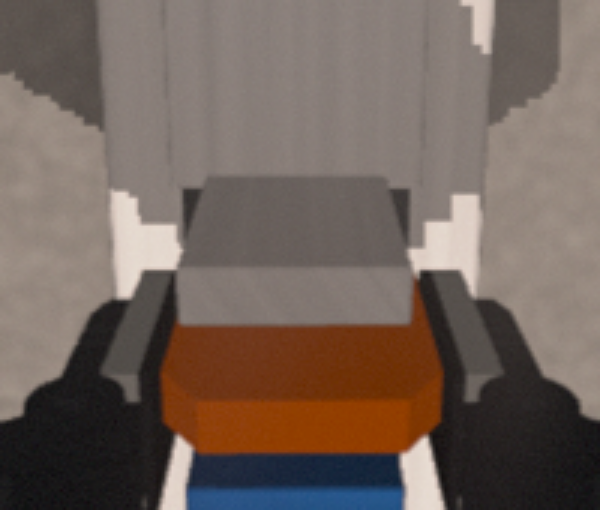

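The crop shows the shim standing flush against the lug (front edge at about crop row 325), square and astride the stud. I'll release it and go for the second.

Call:
drive_tool(
  grip=[36,50,60,60,60],
  dp=[
    [-1,0,-0.8],
    [0,0,0],
    [0,0,0],
    [0,0,-30],
    [0,0,-60],
  ],
  delta_rot=[
    [0,0,0],
    [0,0,0],
    [0,0,0],
    [0,0,0],
    [0,0,0],
  ],
)

```text
time: 9.45
position: [0.5231, 0.0039, 0.1715]
tool_rot: [-2.259, -2.171, 0.009]
force: [1.1, -0.7, 0.3]
opening: 0.703
grip_force: 0.0
```

Call:
drive_tool(
  grip=[60,60,60,60,60],
  dp=[
    [0,0,0],
    [0,0,0],
    [-45,-18,0],
    [-45,-18,0],
    [-45,-18,0],
  ],
  delta_rot=[
    [0,0,-0.104],
    [0,0,-0.104],
    [0,0,0],
    [0,0,0],
    [0,0,0],
  ],
)

```text
time: 10.07
position: [0.4943, -0.1395, 0.1741]
tool_rot: [-2.025, -2.4, -0.0]
force: [0.3, -0.6, 0.3]
opening: 0.702
grip_force: 0.0
```

Call:
drive_tool(
  grip=[60,60,60,60],
  dp=[
    [-45,-18,0],
    [-45,-18,0],
    [0,0,0],
    [0,0,0],
  ],
  delta_rot=[
    [0,0,0],
    [0,0,0],
    [0,0,0],
    [0,0,0],
  ],
)

```text
time: 10.58
position: [0.4744, -0.2329, 0.1741]
tool_rot: [-2.026, -2.398, -0.001]
force: [1.0, -0.1, -1.0]
opening: 0.706
grip_force: 0.0
```

```bash
python3 - <<'E'
from h import *
plan([.4764,-.2354,.048],9.65)
f=grab('wrist');s=manip.read_state();M=R.from_rotvec(s['tool_rot']).as_matrix()
Q=(cloud(f)-s['position'])@M*1000;hsv=cv2.cvtColor(f['image'],cv2.COLOR_BGR2HSV)
from scipy import ndimage
W=cloud(f)[...,2];o=(hsv[...,0]<22)&(hsv[...,1]>120)&(W>.0735)&(W<.095);l,n=ndimage.label(o)
for i in range(1,n+1):
    if (l==i).sum()>30:print('tool xy',cv2.minAreaRect(Q[l==i][:,:2].astype(np.float32)))
E
```

```text
t 10.57 pos [ 0.4744 -0.2329  0.1741] yaw 9.62 turn -0.001 tilt [-0.0009  0.0018] dp now [ -3.1   1.6 126.1] dp after turn [ -2.8   1.5 126.1] F [ 1.  -0.1 -1. ] op 0.706
tool xy ((-3.1368496417999268, 1.3236408233642578), (8.41437816619873, 38.605873107910156), 0.9620703458786011)
tool xy ((-28.457399368286133, 1.3794612884521484), (8.7837495803833, 38.1003303527832), 0.2698662281036377)
tool xy ((-55.737186431884766, 1.414632797241211), (9.466446876525879, 39.19138717651367), 0.24548214673995972)
```

Call:
drive_tool(
  grip=[60,60,60,60,60],
  dp=[
    [-3,1.3,40],
    [0,0,50],
    [0,0,27],
    [0,0,8],
    [0,0,0],
  ],
  delta_rot=[
    [0,0,0],
    [0,0,0],
    [0,0,0],
    [0,0,0],
    [0,0,0],
  ],
)

```text
time: 11.25
position: [0.4769, -0.2355, 0.0501]
tool_rot: [2.025, 2.401, 0.0]
force: [0.3, -0.8, -0.4]
opening: 0.701
grip_force: 0.0
```

Call:
drive_tool(
  grip=[36,36,36,36],
  dp=[
    [0,0,0],
    [0,0,0],
    [0,0,0],
    [0,0,0],
  ],
  delta_rot=[
    [0,0,0],
    [0,0,0],
    [0,0,0],
    [0,0,0],
  ],
  newtons=30,
)

```text
time: 11.75
position: [0.4776, -0.2369, 0.0517]
tool_rot: [2.025, 2.397, 0.002]
force: [-1.0, 0.9, 6.1]
opening: 0.455
grip_force: 31.3
```

Call:
drive_tool(
  grip=[36,36,36,36,36],
  dp=[
    [0,0,-30],
    [0,0,-50],
    [0,0,-50],
    [0,0,0],
    [0,0,0],
  ],
  delta_rot=[
    [0,0,0],
    [0,0,0],
    [0,0,0],
    [0,0,0.104],
    [0,0,0.104],
  ],
)

```text
time: 12.38
position: [0.4766, -0.2366, 0.1808]
tool_rot: [2.268, 2.171, 0.001]
force: [0.2, -0.0, -0.9]
opening: 0.462
grip_force: 31.8
```

Call:
drive_tool(
  grip=[36,36,36,36,36],
  dp=[
    [50,10,0],
    [50,10,0],
    [50,10,0],
    [20,5,0],
    [0,0,0],
  ],
  delta_rot=[
    [0,0,0],
    [0,0,0],
    [0,0,0],
    [0,0,0],
    [0,0,0],
  ],
)

```text
time: 13.0
position: [0.5181, -0.0667, 0.1795]
tool_rot: [-2.262, -2.179, 0.001]
force: [-0.2, 0.1, 0.4]
opening: 0.459
grip_force: 31.8
```

```bash
python3 - <<'E'
from h import *
inhand('h4');plan([.525,-.008,.175],-2.35)
E
```

```text
n 5867 ztop -30.3 x [-0.7  6.5  7.3] y [-18.8  20.2]
top face: x [-1.   3.3  7.1] y [-13.2  15.1]
front z -23 x 6.55 860
front z -17 x 6.66 616
front z -11 x 6.65 543
front z -5 x 6.64 482
front z 1 x 6.64 419
front z 7 x 6.53 311
front z 13 x 6.56 204
t 13.05 pos [ 0.518  -0.0678  0.1796] yaw -2.23 turn 0.002 tilt [-0.0006 -0.0006] dp now [60.1  4.7  4.5] dp after turn [60.1  4.6  4.6] F [ 0.4 -0.2 -0.9] op 0.465
```

Call:
drive_tool(
  grip=[36,36,36,36],
  dp=[
    [30,2.4,0],
    [30,2.5,0],
    [0,0,0],
    [0,0,0],
  ],
  delta_rot=[
    [0,0,0.001],
    [0,0,0.001],
    [0,0,0],
    [0,0,0],
  ],
)

```text
time: 13.55
position: [0.5254, -0.0095, 0.1797]
tool_rot: [2.269, 2.172, -0.001]
force: [0.0, -0.2, 0.2]
opening: 0.461
grip_force: 31.8
```

```bash
cat >> h.py <<'E'
def gapview(target):
    plan(target,-2.35);f=grab('wrist');s=manip.read_state();M=R.from_rotvec(s['tool_rot']).as_matrix()
    P=cloud(f);Q=(P-s['position'])@M*1000;hsv=cv2.cvtColor(f['image'],cv2.COLOR_BGR2HSV)
    o=(hsv[...,0]<22)&(hsv[...,1]>120)&(abs(P[...,2]-.1155)<.003)&(abs(Q[...,1])<13)
    if o.sum()>20: print('placed top: x',np.percentile(Q[o][:,0],[2,50,98]).round(1),'y',np.percentile(Q[o][:,1],[2,98]).round(1),o.sum())
    m=(abs(P[...,2]-.095)<.002)&(abs(Q[...,1])<17)&(Q[...,0]>-10)&(Q[...,0]<60)&(hsv[...,1]<80);print('lug x',np.percentile(Q[m][:,0],[1,99]).round(1),m.sum())
    return f
E
python3 - <<'E'
from h import *
gapview([.5254,-.008,.0852])
E
```

```text
t 13.55 pos [ 0.5254 -0.0095  0.1797] yaw -2.49 turn -0.002 tilt [-0.0003 -0.0009] dp now [ 1.6  0.  94.5] dp after turn [ 1.5 -0.  94.5] F [ 0.  -0.2  0.2] op 0.461
placed top: x [11.3 15.7 19.4] y [-12.5  12.3] 453
lug x [-9.6 29.4] 627
```

Call:
drive_tool(
  grip=[36,36,36,36,36],
  dp=[
    [1.6,0.6,30],
    [0,0,35],
    [0,0,20],
    [0,0,6],
    [0,0,0],
  ],
  delta_rot=[
    [0,0,-0.002],
    [0,0,0],
    [0,0,0],
    [0,0,0],
    [0,0,0],
  ],
)

```text
time: 14.22
position: [0.526, -0.0077, 0.0889]
tool_rot: [2.266, 2.175, -0.002]
force: [-1.1, -1.4, -2.6]
opening: 0.462
grip_force: 33.3
```

Call:
drive_tool(
  grip=[36,36,36,36,36],
  dp=[
    [0,0,2],
    [0,0,2],
    [0,0,0],
    [0,0,0],
    [0,0,0],
  ],
  delta_rot=[
    [0,0,0],
    [0,0,0],
    [0,0,0],
    [0,0,0],
    [0,0,0],
  ],
)

```text
time: 14.85
position: [0.5267, -0.0071, 0.0867]
tool_rot: [2.264, 2.175, 0.001]
force: [-3.0, -3.0, 6.8]
opening: 0.462
grip_force: 35.1
```

Call:
drive_tool(
  grip=[36,36,36,36,36],
  dp=[
    [1,0,0],
    [1,0,0],
    [1,0,0],
    [0,0,0],
    [0,0,0],
  ],
  delta_rot=[
    [0,0,0],
    [0,0,0],
    [0,0,0],
    [0,0,0],
    [0,0,0],
  ],
)

```text
time: 15.48
position: [0.5267, -0.0064, 0.0866]
tool_rot: [2.262, 2.172, -0.005]
force: [-3.2, -7.6, 4.9]
opening: 0.461
grip_force: 35.8
```

```bash
python3 - <<'E'
from h import *
f=gapview([.5254,-.008,.0852]);print(manip.read_state()['force'])
cv2.imwrite('pics/h5c.png',cv2.resize(f['image'][150:320,220:420],None,fx=3,fy=3))
E
```

```text
t 15.47 pos [ 0.5267 -0.0064  0.0866] yaw -2.32 turn 0.001 tilt [ 0.0014 -0.0059] dp now [-1.7 -1.2  1.4] dp after turn [-1.7 -1.2  1.4] F [-3.2 -7.6  4.9] op 0.461
placed top: x [-2.   6.6 16.3] y [-12.5  12.4] 2842
lug x [16.9 26.4] 1579
[-2.54056043 -8.84167888  4.44784429]
```

View pics/h5c.png

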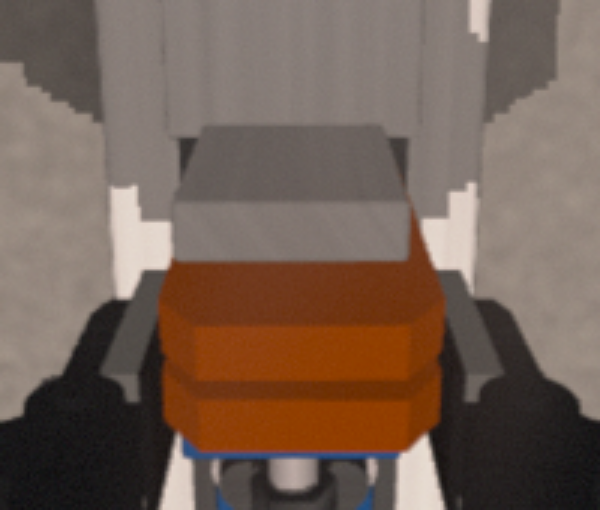

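The crop shows both shims standing. A thin strip at crop rows 380–400 means shim 2 is still about 2 mm off shim 1, so I'll push it up a little further.

Call:
drive_tool(
  grip=[36,36,36,36,36],
  dp=[
    [1,0,-1],
    [1,0,0],
    [1,0,0],
    [0,0,0],
    [0,0,0],
  ],
  delta_rot=[
    [0,0,0],
    [0,0,0],
    [0,0,0],
    [0,0,0],
    [0,0,0],
  ],
)

```text
time: 16.15
position: [0.5267, -0.0052, 0.0867]
tool_rot: [2.261, 2.17, -0.009]
force: [-1.8, -12.7, 0.7]
opening: 0.462
grip_force: 36.6
```

```bash
python3 - <<'E'
from h import *
f=gapview([.5254,-.008,.0852]);s=manip.read_state();print(s['force'])
M=R.from_rotvec(s['tool_rot']).as_matrix();P=cloud(f);Q=(P-s['position'])@M*1000
for v in range(205,305,3): print(v,Q[v,320].round(1),end=' ')
E
```

```text
t 16.15 pos [ 0.5267 -0.0052  0.0867] yaw -2.36 turn -0.0 tilt [ 0.0009 -0.0095] dp now [-2.8 -1.2  1.5] dp after turn [-2.8 -1.2  1.5] F [ -1.8 -12.7   0.7] op 0.462
placed top: x [-2.   7.  15.2] y [-12.5  12.5] 2771
lug x [15.7 25.3] 1553
[ -2.45886611 -13.25582341   1.71109621]
205 [25.1  0.6 12.5] 208 [25.1  0.6  7.6] 211 [24.7  0.6  3.7] 214 [24.8  0.6 -0.9] 217 [25.1  0.6 -5.9] 220 [24.8  0.6 -9.1] 223 [23.5  0.6 -9.6] 226 [21.9  0.6 -9.1] 229 [20.4  0.6 -9.1] 232 [18.7  0.6 -8.4] 235 [17.4  0.6 -8.7] 238 [15.9  0.6 -8.8] 241 [ 15.2   0.6 -10.5] 244 [ 14.6   0.6 -12.4] 247 [ 15.2   0.6 -16.7] 250 [ 15.5   0.6 -20.2] 253 [ 14.8   0.6 -21.6] 256 [ 14.9   0.6 -24.5] 259 [ 14.7   0.6 -26.8] 262 [ 14.5   0.6 -29. ] 265 [ 13.1   0.6 -28.8] 268 [ 12.2   0.6 -29.6] 271 [ 10.6   0.6 -29. ] 274 [  9.6   0.6 -29.6] 277 [  8.    0.6 -29.1] 280 [  6.3   0.6 -28.5] 283 [  5.7   0.6 -29.8] 286 [  4.1   0.6 -29.4] 289 [  2.8   0.6 -29.6] 292 [  1.4   0.6 -29.5] 295 [ -0.2   0.6 -29.1] 298 [ -1.5   0.6 -29.3] 301 [-17.3   0.6  -8.7] 304 [-19.4   0.6  -8.1]
```

Both shims are now stacked flush: 14.8 to −1.6 in tool x, with the lug face at 15. I'll release and fetch the third.

Call:
drive_tool(
  grip=[50,60,60,60,60],
  dp=[
    [0,0,0],
    [-2,0,0],
    [0,0,0],
    [0,0,-30],
    [0,0,-60],
  ],
  delta_rot=[
    [0,0,0],
    [0,0,0],
    [0,0,0],
    [0,0,0],
    [0,0,0],
  ],
)

```text
time: 16.82
position: [0.5243, -0.0018, 0.1733]
tool_rot: [-2.26, -2.173, 0.007]
force: [1.0, 0.0, 0.5]
opening: 0.7
grip_force: 0.0
```

Call:
drive_tool(
  grip=[60,60,60,60,60],
  dp=[
    [0,0,0],
    [0,0,0],
    [-49,-18,0],
    [-49,-18,0],
    [-49,-18,0],
  ],
  delta_rot=[
    [0,0,-0.104],
    [0,0,-0.104],
    [0,0,0],
    [0,0,0],
    [0,0,0],
  ],
)

```text
time: 17.45
position: [0.4976, -0.1573, 0.1759]
tool_rot: [2.025, 2.401, 0.001]
force: [-0.1, 0.1, -0.3]
opening: 0.706
grip_force: 0.0
```

Call:
drive_tool(
  grip=[60,60,60,60],
  dp=[
    [-49,-18,0],
    [-49,-17,0],
    [0,0,0],
    [0,0,0],
  ],
  delta_rot=[
    [0,0,0],
    [0,0,0],
    [0,0,0],
    [0,0,0],
  ],
)

```text
time: 17.95
position: [0.4797, -0.2584, 0.1756]
tool_rot: [-2.027, -2.399, -0.001]
force: [-0.2, 0.4, 0.1]
opening: 0.703
grip_force: 0.0
```

```bash
python3 - <<'E'
from h import *
plan([.4806,-.2605,.049],9.65)
f=grab('wrist');s=manip.read_state();M=R.from_rotvec(s['tool_rot']).as_matrix()
Q=(cloud(f)-s['position'])@M*1000;hsv=cv2.cvtColor(f['image'],cv2.COLOR_BGR2HSV)
from scipy import ndimage
W=cloud(f)[...,2];o=(hsv[...,0]<22)&(hsv[...,1]>120)&(W>.0735)&(W<.095);l,n=ndimage.label(o)
for i in range(1,n+1):
    if (l==i).sum()>30:print('tool xy',cv2.minAreaRect(Q[l==i][:,:2].astype(np.float32)))
E
```

```text
t 17.95 pos [ 0.4797 -0.2584  0.1756] yaw 9.62 turn -0.0 tilt [0.0001 0.0012] dp now [ -2.3   0.5 126.6] dp after turn [ -2.2   0.6 126.6] F [-0.2  0.4  0.1] op 0.703
tool xy ((-2.3176934719085693, 0.2076568603515625), (8.112095832824707, 38.051513671875), 0.301460862159729)
tool xy ((-29.407054901123047, 0.9607048034667969), (39.260032653808594, 8.512064933776855), 89.83709716796875)
```

Call:
drive_tool(
  grip=[60,60,60,60,60],
  dp=[
    [-5,0.5,40],
    [0,0,50],
    [0,0,28],
    [0,0,8],
    [0,0,0],
  ],
  delta_rot=[
    [0,0,0],
    [0,0,0],
    [0,0,0],
    [0,0,0],
    [0,0,0],
  ],
)

```text
time: 18.62
position: [0.4814, -0.263, 0.0502]
tool_rot: [2.025, 2.401, 0.0]
force: [0.3, -0.4, 0.4]
opening: 0.705
grip_force: 0.0
```

Call:
drive_tool(
  grip=[36,36,36,36],
  dp=[
    [0,0,0],
    [0,0,0],
    [0,0,0],
    [0,0,0],
  ],
  delta_rot=[
    [0,0,0],
    [0,0,0],
    [0,0,0],
    [0,0,0],
  ],
  newtons=30,
)

```text
time: 19.12
position: [0.4821, -0.2645, 0.0519]
tool_rot: [2.025, 2.397, 0.002]
force: [-0.4, 1.6, 5.9]
opening: 0.462
grip_force: 31.5
```

Call:
drive_tool(
  grip=[36,36,36,36,36],
  dp=[
    [0,0,-30],
    [0,0,-50],
    [0,0,-50],
    [0,0,0],
    [0,0,0],
  ],
  delta_rot=[
    [0,0,0],
    [0,0,0],
    [0,0,0],
    [0,0,0.104],
    [0,0,0.104],
  ],
)

```text
time: 19.75
position: [0.4811, -0.2642, 0.181]
tool_rot: [2.268, 2.171, 0.0]
force: [-0.2, 0.4, -0.5]
opening: 0.462
grip_force: 32.3
```

Call:
drive_tool(
  grip=[36,36,36,36,36],
  dp=[
    [52,10,0],
    [52,10,0],
    [52,10,0],
    [25,4,0],
    [0,0,0],
  ],
  delta_rot=[
    [0,0,0],
    [0,0,0],
    [0,0,0],
    [0,0,0],
    [0,0,0],
  ],
)

```text
time: 20.38
position: [0.5221, -0.0827, 0.1797]
tool_rot: [-2.262, -2.18, 0.0]
force: [-0.2, -0.8, -0.3]
opening: 0.462
grip_force: 32.3
```

```bash
python3 - <<'E'
from h import *
inhand('h6');plan([.525,-.018,.085],-2.35)
E
```

```text
n 5757 ztop -30.2 x [ 2.1  9.2 10. ] y [-18.8  20.1]
top face: x [1.8 6.1 9.8] y [-13.3  15.1]
front z -23 x 9.35 864
front z -17 x 9.44 600
front z -11 x 9.39 527
front z -5 x 9.39 449
front z 1 x 9.34 408
front z 7 x 9.26 303
front z 13 x 9.23 202
t 20.43 pos [ 0.522  -0.0839  0.1797] yaw -2.2 turn 0.003 tilt [-0.0003 -0.0006] dp now [66.1  0.5 94.7] dp after turn [66.   0.3 94.7] F [ 0.1 -0.7 -1.1] op 0.463
```

Call:
drive_tool(
  grip=[36,36,36,36,36],
  dp=[
    [33,0.6,0],
    [33,0.6,0],
    [0,0,0],
    [0,0,0],
    [0,0,0],
  ],
  delta_rot=[
    [0,0,0.001],
    [0,0,0.001],
    [0,0,0],
    [0,0,0],
    [0,0,0],
  ],
)

```text
time: 21.05
position: [0.5259, -0.0198, 0.1797]
tool_rot: [2.27, 2.172, -0.001]
force: [0.5, -0.3, -0.9]
opening: 0.461
grip_force: 32.3
```

```bash
python3 - <<'E'
from h import *
f=gapview([.5259,-.0181,.085]);cv2.imwrite('pics/h7.png',f['image'])
s=manip.read_state();M=R.from_rotvec(s['tool_rot']).as_matrix();P=cloud(f);Q=(P-s['position'])@M*1000
for u in (312,328): print([tuple(Q[v,u].round(1).tolist()) for v in range(150,230,2)])
E
```

```text
t 21.05 pos [ 0.5259 -0.0198  0.1797] yaw -2.52 turn -0.003 tilt [-0.0002 -0.0004] dp now [ 1.7 -0.1 94.7] dp after turn [ 1.7 -0.1 94.7] F [ 0.5 -0.3 -0.9] op 0.461
placed top: x [12.6 20.9 28.6] y [-12.4  12.8] 907
lug x [-4.6 39.5] 677
[(39.5, -6.4, 127.2), (39.5, -6.1, 113.8), (39.2, -5.8, 103.0), (39.3, -5.5, 91.1), (38.7, -5.3, 84.5), (37.2, -5.3, 84.8), (35.8, -5.3, 84.4), (34.4, -5.3, 83.9), (33.0, -5.3, 83.7), (31.6, -5.3, 83.1), (29.8, -5.4, 85.1), (28.5, -5.4, 83.6), (28.5, -5.2, 76.2), (28.8, -5.0, 67.6), (28.3, -4.9, 63.4), (26.9, -4.9, 63.3), (25.3, -4.9, 64.4), (23.9, -4.9, 64.5), (22.7, -4.9, 63.6), (21.1, -4.9, 64.5), (19.5, -5.0, 65.0), (18.2, -5.0, 64.8), (17.0, -5.0, 64.0), (15.2, -5.0, 65.1), (14.0, -5.0, 64.5), (12.3, -5.0, 65.4), (0.7, -6.0, 99.1), (0.6, -5.9, 93.9), (0.9, -5.7, 87.7), (0.2, -5.6, 84.8), (-1.4, -5.6, 84.8), (-3.3, -5.7, 85.6), (-4.6, -5.7, 84.6), (-22.7, -7.0, 131.5), (-25.5, -7.1, 133.7), (-27.3, -7.1, 133.3), (-29.0, -7.1, 132.3), (-31.7, -7.1, 134.2), (-33.5, -7.1, 133.4), (-35.0, -7.1, 132.1)]
[(39.5, 7.5, 127.6), (39.4, 7.2, 114.5), (39.5, 6.8, 101.2), (39.4, 6.5, 90.6), (38.8, 6.4, 84.0), (37.1, 6.4, 85.5), (35.7, 6.4, 84.9), (34.4, 6.4, 84.2), (32.9, 6.4, 84.2), (31.5, 6.4, 83.6), (29.6, 6.5, 85.8), (28.6, 6.4, 83.1), (28.7, 6.2, 75.0), (28.5, 6.1, 69.1), (28.0, 6.0, 64.7), (26.6, 6.0, 65.0), (25.4, 6.0, 64.0), (23.9, 6.0, 64.7), (22.7, 6.0, 63.9), (20.9, 6.0, 65.2), (19.7, 6.0, 64.4), (18.5, 6.0, 63.6), (17.2, 6.0, 63.3), (15.5, 6.1, 64.1), (13.7, 6.1, 65.3), (12.7, 6.1, 64.0), (0.3, 7.1, 100.7), (0.6, 6.9, 93.9), (0.7, 6.8, 88.2), (0.1, 6.7, 85.0), (-1.2, 6.7, 84.2), (-3.1, 6.7, 85.0), (-4.4, 6.7, 84.1), (-23.5, 8.1, 133.9), (-25.4, 8.1, 133.6), (-27.5, 8.1, 133.8), (-29.4, 8.1, 133.4), (-31.7, 8.2, 134.3), (-33.1, 8.1, 132.4), (-34.9, 8.1, 131.9)]
```

The free space is 0.7 to 12.3 in tool x and the held shim spans 1.35 to 9.35. I'll centre it by +1.2 mm and lower it.

Call:
drive_tool(
  grip=[36,36,36,36,36],
  dp=[
    [1.2,0.2,25],
    [0,0,25],
    [0,0,25],
    [0,0,15],
    [0,0,0],
  ],
  delta_rot=[
    [0,0,-0.002],
    [0,0,0],
    [0,0,0],
    [0,0,0],
    [0,0,0],
  ],
)

```text
time: 21.72
position: [0.5253, -0.0175, 0.0886]
tool_rot: [-2.265, -2.174, 0.003]
force: [0.4, -0.4, 0.9]
opening: 0.46
grip_force: 32.3
```

Call:
drive_tool(
  grip=[36,36,36,36,36],
  dp=[
    [0,0,2],
    [0,0,2],
    [0,0,1],
    [0,0,0],
    [0,0,0],
  ],
  delta_rot=[
    [0,0,0],
    [0,0,0],
    [0,0,0],
    [0,0,0],
    [0,0,0],
  ],
)

```text
time: 22.35
position: [0.5266, -0.0172, 0.086]
tool_rot: [2.265, 2.176, 0.001]
force: [-3.2, 0.0, 5.5]
opening: 0.462
grip_force: 33.1
```

```bash
python3 - <<'E'
from h import *
f=gapview([.5259,-.0181,.085]);s=manip.read_state();print(s['force'])
M=R.from_rotvec(s['tool_rot']).as_matrix();P=cloud(f);Q=(P-s['position'])@M*1000
print([(v,*Q[v,312,[0,2]].round(1).tolist()) for v in range(200,320,3)])
cv2.imwrite('pics/h8c.png',cv2.resize(f['image'][150:320,220:420],None,fx=3,fy=3))
E
```

```text
t 22.35 pos [ 0.5266 -0.0172  0.086 ] yaw -2.29 turn 0.001 tilt [ 0.0014 -0.0002] dp now [-0.9 -0.7  1. ] dp after turn [-0.9 -0.7  1. ] F [-3.2  0.   5.5] op 0.462
placed top: x [ 0.9 14.7 26.4] y [-12.5  12.4] 4103
lug x [27.5 37.2] 1691
[-2.87505664  0.11078981  5.056607  ]
[(200, 34.1, -9.3), (203, 33.1, -10.4), (206, 31.7, -10.1), (209, 30.1, -9.6), (212, 28.3, -8.4), (215, 26.6, -7.5), (218, 26.3, -10.8), (221, 26.3, -14.5), (224, 26.0, -17.3), (227, 25.9, -20.4), (230, 26.5, -25.3), (233, 26.8, -29.0), (236, 25.9, -29.9), (239, 24.8, -30.1), (242, 23.5, -30.0), (245, 22.2, -29.8), (248, 20.5, -29.0), (251, 19.7, -29.8), (254, 18.1, -29.3), (257, 16.7, -28.9), (260, 15.1, -28.3), (263, 15.2, -30.9), (266, 13.2, -29.8), (269, 12.2, -30.3), (272, 10.5, -29.6), (275, 8.5, -28.5), (278, 8.0, -29.9), (281, 6.6, -29.8), (284, 4.8, -29.1), (287, 3.5, -29.1), (290, 1.9, -28.7), (293, 0.8, -29.2), (296, -31.7, 16.9), (299, -33.4, 16.4), (302, -33.7, 14.0), (305, -35.4, 13.5), (308, -37.2, 13.2), (311, -39.1, 13.0), (314, -61.4, 39.9), (317, -63.5, 39.6)]
```

The depths show all three tops level, with the third shim seated. I'll nudge it forward, release, back off and close the fingers.

Call:
drive_tool(
  grip=[36,36,36,36,50],
  dp=[
    [1,0,-0.7],
    [1,0,0],
    [1,0,0],
    [0,0,0],
    [0,0,0],
  ],
  delta_rot=[
    [0,0,0],
    [0,0,0],
    [0,0,0],
    [0,0,0],
    [0,0,0],
  ],
)

```text
time: 23.02
position: [0.5269, -0.0146, 0.0852]
tool_rot: [2.265, 2.175, 0.002]
force: [-0.1, 0.4, -0.1]
opening: 0.583
grip_force: 0.0
```

Call:
drive_tool(
  grip=[60,60,60,60,60],
  dp=[
    [0,0,0],
    [0,0,0],
    [0,0,-30],
    [0,0,-50],
    [0,0,0],
  ],
  delta_rot=[
    [0,0,0],
    [0,0,0],
    [0,0,0],
    [0,0,0],
    [0,0,0],
  ],
)

```text
time: 23.65
position: [0.5293, -0.0142, 0.1708]
tool_rot: [2.259, 2.172, 0.011]
force: [-0.8, -0.8, -0.7]
opening: 0.702
grip_force: 0.0
```

Call:
drive_tool(
  grip=[0,0,0,0,0],
  dp=[
    [-16,0,0],
    [-16,0,0],
    [0,0,0],
    [0,0,0],
    [0,0,0],
  ],
  delta_rot=[
    [0,0,0],
    [0,0,0],
    [0,0,0],
    [0,0,0],
    [0,0,0],
  ],
)

```text
time: 24.28
position: [0.5249, -0.046, 0.1652]
tool_rot: [-2.265, -2.176, 0.0]
force: [-0.6, -0.0, -0.2]
opening: 0.001
grip_force: 0.0
```

```bash
python3 - <<'E'
from h import *
f=gapview([.525,-.0465,.090]);s=manip.read_state()
M=R.from_rotvec(s['tool_rot']).as_matrix();P=cloud(f);Q=(P-s['position'])@M*1000
for u in (300,320): print([(v,*Q[v,u,[0,2]].round(1).tolist()) for v in range(150,330,4)])
cv2.imwrite('pics/h9c.png',cv2.resize(f['image'][80:280,190:450],None,fx=3,fy=3))
E
```

```text
t 24.27 pos [ 0.5249 -0.046   0.1652] yaw -2.28 turn 0.001 tilt [-0.0005  0.0004] dp now [-0.6  0.1 75.2] dp after turn [-0.5  0.1 75.2] F [-0.6 -0.  -0.2] op 0.001
placed top: x [28.8 41.5 53.6] y [-12.5  12.4] 1675
lug x [21.1 59.7] 417
[(150, 48.8, 49.8), (154, 46.4, 49.3), (158, 43.9, 49.6), (162, 41.3, 50.6), (166, 38.8, 50.4), (170, 36.5, 49.4), (174, 33.8, 49.9), (178, 31.4, 49.4), (182, 24.0, 70.6), (186, 21.2, 70.2), (190, 6.1, 118.0), (194, 2.5, 118.1), (198, -1.5, 119.2), (202, -5.0, 118.9), (206, -8.6, 118.6), (210, -12.2, 118.0), (214, -15.5, 116.9), (218, -19.6, 117.8), (222, -23.4, 117.6), (226, -27.7, 119.0), (230, -31.5, 118.7), (234, -35.2, 118.1), (238, -41.9, 124.5), (242, -46.0, 124.6), (246, -49.9, 124.2), (250, 6.4, -1.4), (254, 6.6, -6.0), (258, 5.8, -8.5), (262, 6.1, -13.0), (266, 6.2, -16.9), (270, 6.6, -21.1), (274, 12.8, -35.1), (278, 12.7, -37.7), (282, 11.4, -38.2), (286, 11.4, -40.9), (290, 11.6, -43.8), (294, 11.7, -46.3), (298, 11.0, -47.5), (302, 11.8, -50.9), (306, 16.6, -59.7), (310, 16.0, -60.7), (314, 16.5, -63.2), (318, 16.2, -64.5), (322, 16.6,
[... 211 characters left out ...]
, 69.5), (190, 12.1, 94.7), (194, 8.6, 95.6), (198, 5.3, 95.3), (202, 2.0, 95.4), (206, -1.2, 94.9), (210, -4.2, 93.6), (214, -7.5, 93.5), (218, -10.8, 93.0), (222, -24.1, 119.5), (226, -28.0, 119.8), (230, -31.5, 118.7), (234, -34.9, 117.4), (238, -41.6, 123.8), (242, 10.0, -0.0), (246, 9.6, -3.7), (250, 10.8, -10.5), (254, 10.3, -13.6), (258, 10.3, -17.3), (262, 10.3, -21.0), (266, 10.6, -24.8), (270, 10.3, -27.6), (274, 9.2, -28.9), (278, 8.0, -29.9), (282, 6.5, -30.2), (286, 4.3, -29.7), (290, 2.4, -29.6), (294, 1.0, -30.2), (298, -1.5, -29.3), (302, -3.1, -29.6), (306, 70.6, -134.8), (310, -7.9, -28.3), (314, -8.8, -29.7), (318, -10.1, -30.5), (322, -167.0, 165.1), (326, -172.3, 164.8)]
```

View pics/h9c.png

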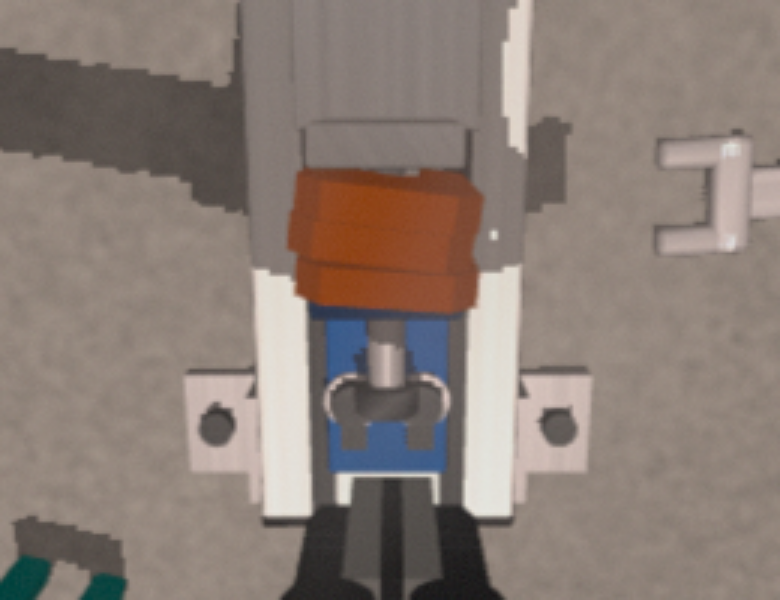

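The crop shows all three shims standing astride the stud but slightly turned (stack around (388,240)), and the fingers shut behind the bracket. Sliding the bracket should square them. The plate's back is about 11 mm ahead of the fingers, so I'll lower and push.

Call:
drive_tool(
  grip=[0,0,0,0,0],
  dp=[
    [0,-0.5,35],
    [0,0,30],
    [0,0,10],
    [0,0,0],
    [4,0,0],
  ],
  delta_rot=[
    [0,0,0],
    [0,0,0],
    [0,0,0],
    [0,0,0],
    [0,0,0],
  ],
)

```text
time: 24.95
position: [0.5258, -0.0423, 0.0921]
tool_rot: [2.264, 2.175, 0.003]
force: [0.7, 0.4, 0.9]
opening: -0.0
grip_force: 0.0
```

Call:
drive_tool(
  grip=[0,0,0,0,0],
  dp=[
    [3,0,0],
    [2,0,0],
    [2,0,0],
    [1,0,0],
    [1,0,0],
  ],
  delta_rot=[
    [0,0,0],
    [0,0,0],
    [0,0,0],
    [0,0,0],
    [0,0,0],
  ],
)

```text
time: 25.58
position: [0.5253, -0.0338, 0.0909]
tool_rot: [2.265, 2.175, -0.001]
force: [-0.1, -3.0, 1.8]
opening: -0.001
grip_force: 1.4
```

Call:
drive_tool(
  grip=[0,0,0,0,0],
  dp=[
    [1,0,0],
    [1,0,0],
    [1,0,0],
    [1,0,0],
    [0,0,0],
  ],
  delta_rot=[
    [0,0,0],
    [0,0,0],
    [0,0,0],
    [0,0,0],
    [0,0,0],
  ],
)

```text
time: 26.2
position: [0.5254, -0.0305, 0.0908]
tool_rot: [2.264, 2.175, -0.002]
force: [-0.2, -5.9, 3.2]
opening: -0.002
grip_force: 3.1
```

Call:
drive_tool(
  grip=[0,0,0,0,0],
  dp=[
    [1,0,0],
    [1,0,0],
    [1,0,0],
    [1,0,0],
    [0,0,0],
  ],
  delta_rot=[
    [0,0,0],
    [0,0,0],
    [0,0,0],
    [0,0,0],
    [0,0,0],
  ],
)

```text
time: 26.82
position: [0.5254, -0.0303, 0.0909]
tool_rot: [2.261, 2.17, -0.012]
force: [-2.3, -15.8, 2.4]
opening: -0.0
grip_force: 7.9
```

```bash
python3 - <<'E'
from h import *
f=gapview([.525,-.0465,.090]);s=manip.read_state()
M=R.from_rotvec(s['tool_rot']).as_matrix();P=cloud(f);Q=(P-s['position'])@M*1000
for u in (305,335): print([(v,*Q[v,u,[0,2]].round(1).tolist()) for v in range(160,270,3)])
cv2.imwrite('pics/h10c.png',cv2.resize(f['image'][110:310,190:450],None,fx=3,fy=3))
E
```

```text
t 26.82 pos [ 0.5254 -0.0303  0.0909] yaw -2.37 turn -0.0 tilt [-0.     -0.0106] dp now [-16.2   0.3   1. ] dp after turn [-16.2   0.3   0.9] F [ -2.3 -15.8   2.4] op -0.0
placed top: x [16.6 28.9 40. ] y [-12.5  12.5] 3876
lug x [40.6 50.2] 1700
[(160, 50.1, 0.9), (163, 49.8, -5.6), (166, 48.5, -5.7), (169, 47.4, -6.8), (172, 45.8, -5.5), (175, 44.1, -3.6), (178, 43.1, -5.4), (181, 41.6, -4.8), (184, 40.1, -4.0), (187, 40.2, -10.0), (190, 40.1, -15.0), (193, 39.8, -18.6), (196, 39.8, -23.0), (199, 39.2, -25.3), (202, 38.0, -25.0), (205, 36.6, -24.6), (208, 35.7, -25.4), (211, 34.0, -23.9), (214, 33.1, -25.1), (217, 31.7, -24.5), (220, 30.6, -25.0), (223, 29.0, -24.0), (226, 28.0, -24.8), (229, 26.5, -24.2), (232, 25.8, -25.4), (235, 23.7, -23.6), (238, 22.8, -24.4), (241, 21.7, -25.0), (244, 20.2, -24.6), (247, 19.0, -24.8), (250, 18.3, -26.0), (253, 16.3, -24.7), (256, 6.3, -7.5), (259, 6.6, -11.1), (262, 10.7, -21.6), (265, 10.3, -23.6), (268, 10.2, -25.9)]
[(160, 50.2, 0.6), (163, 49.8, -5.3), (166, 48.4, -5.1), (169, 47.0, -4.4), (172, 45.6, -4.4), (175, 44.3, -4.5), (178, 43.2, -5.7), (181, 41.8, -5.3), (184, 40.3, -5.0), (187, 39.8, -8.6), (190, 39.9, -13.9), (193, 39.9, -18.8), (196, 40.0, -24.0), (199, 39.0, -24.5), (202, 38.2, -25.9), (205, 36.6, -24.5), (208, 35.5, -25.1), (211, 34.2, -24.6), (214, 33.1, -24.9), (217, 31.6, -24.2), (220, 30.5, -24.7), (223, 29.7, -25.9), (226, 28.3, -25.4), (229, 26.7, -24.5), (232, 25.4, -24.6), (235, 24.3, -25.0), (238, 22.8, -24.4), (241, 21.5, -24.5), (244, 20.3, -24.7), (247, 18.9, -24.5), (250, 18.1, -25.6), (253, 16.7, -25.3), (256, 10.7, -16.2), (259, 10.5, -18.6), (262, 10.4, -21.1), (265, 10.7, -24.2), (268, 10.6, -26.6)]
```

View pics/h10c.png

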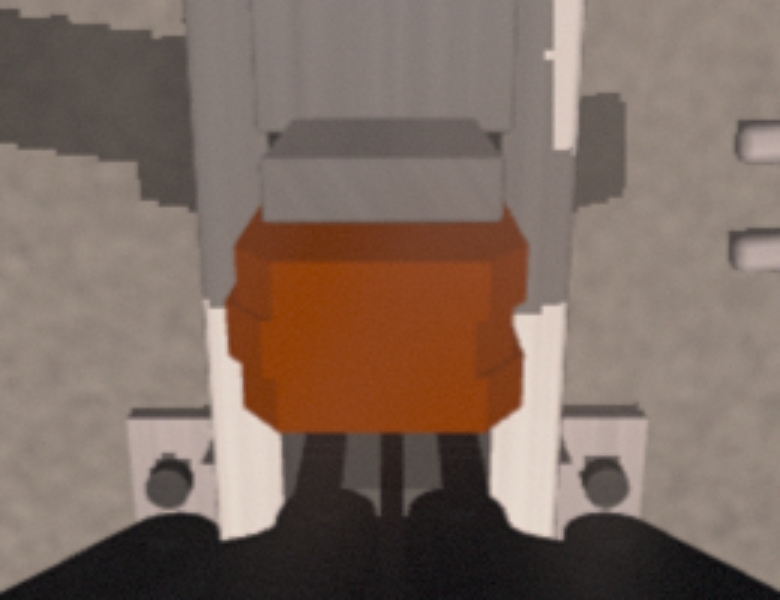

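The crop shows the stack squared and solid: 24 mm in all, lug face at 40.1, plate at 16.2, tops level. The bracket has stopped moving and the force is rising, so I'll press a little firmer and hold.

Call:
drive_tool(
  grip=[0,0,0,0,0],
  dp=[
    [1,0,0],
    [1,0,0],
    [0.5,0,0],
    [0,0,0],
    [0,0,0],
  ],
  delta_rot=[
    [0,0,0],
    [0,0,0],
    [0,0,0],
    [0,0,0],
    [0,0,0],
  ],
)

```text
time: 27.5
position: [0.5254, -0.0302, 0.0909]
tool_rot: [2.26, 2.167, -0.017]
force: [-0.6, -21.4, 2.7]
opening: -0.003
grip_force: 10.9
```

Call:
drive_tool(
  grip=[0,0,0,0],
  dp=[
    [0,0,0],
    [0,0,0],
    [0,0,0],
    [0,0,0],
  ],
  delta_rot=[
    [0,0,0],
    [0,0,0],
    [0,0,0],
    [0,0,0],
  ],
)

```text
time: 28.0
position: [0.5254, -0.0302, 0.0909]
tool_rot: [2.26, 2.167, -0.017]
force: [-1.8, -22.0, 2.5]
opening: 0.002
grip_force: 10.8
```

The arm is steady at 22 N with no movement, so I'm handing the job in.

```bash
python3 -c "
from bench import manip
print(manip.close_job())"
```

```text
the job is handed in; nothing more can be done
None
```

Three orange shims stand astride the stud, and the gap is closed solid with the bracket held against the stack at about 22 N. The fourth shim is still in the stand, and the job is handed in at about 28 s.

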